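# Stack the spare tote over the washed cups

### The job

Stack the empty tote on the tote that holds the washed cups. It now faces the way in which it would nest down onto the cups, so turn it half a turn, let its feet down into the saddles of the lower rim, and press its pull-lip end down, firmly but not hard, until the prongs have snapped over the foot and it sits fully home and level; then let go of it. Do not rest it on the cups, leave the lower tote where it stands, and do not disturb the mug, the soap bottle or the hoop.

Things in the scene. Friction and masses are not known exactly. Their poses are not given: they have to be found in the camera images.
- spare_mid (a point): The empty light-grey plastic stack-nest tote on the counter, 0.33 to 0.55 kg. Point: on its centre line, 49 mm above its underside (half-way up); z up, x along its length to the end with the wide pull lip, y across. Rim top 80 mm above the underside, out to y = +-72 and x = -110 mm. Walls 3 mm, tapering in to the floor. It now faces within 0.7 rad of the way of the loaded one.
- spare_bar (a point): Centre of the empty tote's grip bar, 79 mm above its underside, in the middle of the tote: solid, upright, 16 mm thick (x) by 64 mm long (y), its top 98 mm and its foot 62 mm above the underside; below that a hollow tower widens to 24 mm and more. Grip it across the 16 mm from above, a finger in each compartment; these are open for 75 mm along x beside the bar.
- spare_lip (a point): Middle of the flat top of the empty tote's pull lip, x = 118, y = 0, 80 mm above its underside; the lip is a bar along y, x = 111 to 125, y = +-64 mm.
- spare_foot (a point): Underside of the empty tote's lip-end foot, x = 100, y = 0: 16 mm long (x), 8 mm high, its y faces barbed, from +-8.5 mm at the bottom to +-11 mm at the top. Two plain feet stick out of the side walls at x = -50 mm, 20 mm long (x), out to y = +-71 mm. When home on the loaded tote the feet's undersides lie 70 mm above that tote's underside, 21 mm above its mid point.
- loaded_mid (a point): A tote of the same mould and axes with two upturned cups in it, loose on the counter, about 0.8 kg with the cups. Point as on the empty tote: centre line, 49 mm above its underside. With the empty tote turned half a turn (its x against this x) and home, the two points lie one above the other, 70 mm apart.
- loaded_slot (a point): Bottom of the nesting slot in the lip end of the loaded tote, x = +100, y = 0, 40 mm above its underside, open to the top; two more slots in its sides at x = -50 mm. A tote facing the same way drops its three feet into these and nests, onto the cups.
- loaded_saddle (a point): Centre of the floor of the stacking saddle in the loaded tote's plain end, x = -100, y = 0, 70 mm above the underside, 10 mm below the rim's top; two more saddles in its sides at x = +50 mm, 26 mm long (x), flared to 31 mm at the top. The three feet of a tote turned half a turn stand in them.
- loaded_prong (a point): Nose of one of the two springy prongs on either side of that saddle, at y = +-8, 79 mm above the underside; they pinch the lip-end foot. Set down, the upper tote is home on its side feet, its lip end about 10 mm high on the prongs. A push of 10 to 17 N on the lip (it varies) drives the foot between them; they snap over it in the last 1 mm, then the seat is hard. Over 25 N strains them.
- cup0_mid (a point): White ceramic cup standing upside down in the +x compartment of the loaded tote, 60 mm high, 62 mm across at the bottom; point half-way up.
- cup1_mid (a point): The same cup in the -x compartment; point half-way up.
- mug_mid (a point): Bystander: white mug on the counter on the far side of the totes, 76 mm across, 85 mm high, handle sticks out 32 mm; point half-way up.
- soap_mid (a point): Bystander: yellow washing-up liquid bottle, 64 mm across, 170 mm high; point half-way up.
- hoop_mid (a point): Bystander: white plastic cheese hoop lying flat, 170 mm across, 35 mm high; point at the centre of the ring, half-way up.

How it is judged (in metres and radians):
On the way, in this order (a step that is already met when the one before it is completed fails the run):
1. the empty tote is lifted clear of the counter (height (world z) of spare_mid above 0.1 m), for 0.2 s.
2. turned half a turn, its feet stand in the saddles of the loaded tote's rim (z of spare_mid in the frame of loaded_mid between 0.066 and 0.0765 m and horizontal distance between spare_mid and loaded_mid below 0.008 m), for 0.1 s.
At the end, for the whole second after the job is handed in: The empty tote, turned half a turn, stands home in the loaded tote's saddles (70 mm above it, its lip-end foot to 1 mm; centred to 5 mm; level with it to 0.02 rad), released and at rest; the loaded tote stands on the counter within 30 mm of where it was (z of spare_foot in the frame of loaded_mid between 0.0185 and 0.022 m and z of spare_mid in the frame of loaded_mid between 0.068 and 0.0715 m and x of spare_mid in the frame of loaded_mid between -0.005 and 0.005 m and y of spare_mid in the frame of loaded_mid between -0.005 and 0.005 m and angle between the x axis of spare_mid and the x axis of loaded_mid, either way round below 0.06 rad and angle between the z axis of spare_mid and the z axis of loaded_mid, either way round below 0.02 rad and angle between loaded_mid's own z axis and vertical below 0.04 rad and height (world z) of loaded_mid below 0.056 m and distance of loaded_mid from where it was at the start of the episode below 0.03 m and linear speed of spare below 0.02 m/s); the robot touches nothing.
It fails at once if the loaded tote is pressed onto the counter with over 45 N (its load and a push of over 30 N) (contact force between loaded and table above 45 N).
It fails at once if the empty tote bears on a cup (contact force between spare and cup0 above 2 N or contact force between spare and cup1 above 2 N).
It fails at once if the loaded tote is tipped (angle between loaded_mid's own z axis and vertical above 0.15 rad).
It fails at once if the mug, soap bottle or hoop is disturbed (distance of any of mug_mid, soap_mid, hoop_mid from where it was at the start of the episode above 0.02 m).
It also fails if it takes over 72 s, if anything falls off the work surface, if the arm or the gripper's body presses on something with over 40 N, if the wrist force passes 120 N, or if a joint passes its speed limit or range.

### The arm

A 7-joint arm with a two-finger parallel gripper is mounted at the origin on the work surface. World frame = base frame: x ahead of the robot, y to its left, z up, the work surface at z = 0. Lengths are in mm, angles in degrees, forces in N, time in s.
With the tool pointing down it reaches from about 425 to 825 mm from the base axis. Payload 3.6 kg.
Tool frame: the origin (TCP) lies at the very end of the fingers, on their centre line; the grasp point (between the pads) lies 19 mm behind it; z points along the fingers, y is the direction in which the jaws open and shut (so a half turn about z gives the same grasp; the last joint's range is limited). The gripper opens to 85 mm and grips with 20 to 120 N. Pads are 22 mm wide; open, the fingers measure 114 mm over their backs; the gripper's body (76 mm by 85 mm) begins 54 mm behind the grasp point. The pads swing forward as they close: fully open they stand 13 mm farther back than shut.
Start: joints at [-1.518, 35.231, -0.722, 81.555, 0.464, 63.22, -2.315], TCP at [649.971, 0.023, 231.297] pointing down, gripper open.
Joint ranges: [-178.69, 178.69], [-17.37, 117.87], [-77.05, 75.6], [15.02, 138.74], [-78.02, 258.01], [0.78, 113.62], [-162.83, 162.83]. Speed limits (degrees/s): [159.86, 159.86, 180, 180, 180, 180, 180].

### API

Orientations are given as [roll, pitch, yaw] about the fixed x, y, z axes, in that order (R = Rz(yaw) Ry(pitch) Rx(roll)).
In Python, from rig import ctrl, optics, job_done gives the robot as it stands.
- The arm moves only by the tool drive_tool, never from a script. Its argument "commands" is a list of rows, each an object with "linear": the shift along the world's x, y, z in mm, a list of three; "delta_rot": the turn, a rotation vector about the world's x, y, z in degrees, a list of three; "gripper": the opening in per cent of the stroke, from 0 (shut) to 100 (fully open). In form: [{"linear": [dx, dy, dz], "delta_rot": [ax, ay, az], "gripper": gripper}, ...]. A call has 1 to 12 rows; each row shifts and turns the commanded pose from where the row before left it; what a row does not reach is not made up. A row lasts 1/8 s, in which the tool goes at most 62.5 mm and 10.7 degrees, less where a joint would pass 70% of its speed; a pose out of reach is approached as far as the arm can. A call with a gripper value outside its range is refused whole. The fingers move at their own pace and stop on an object; "squeeze" is the grip in N (left out, the last holds). Time passes only in rows, so rows that do not move let the fingers close. It gives the time, the measured TCP pose, the force and the opening at its end, in the units of the state.
- ctrl.state(): the state, without advancing time (a new reading comes with each control period).
- optics.capture(name): name is "scene" or "side" or "wrist"; returns a dict with "pixels" (384x512x3 uint8, red, green, blue), "camera_matrix" (3x3 intrinsics, pixels), "R" (3x3) and "t" (3): a world point X has camera coordinates R X + t. Camera axes: x right, y down, z forward; pixel columns grow to the right and rows downward; lengths in mm; the calibration is good to about 2 mm. A picture is of the moment at which its call begins. There is no depth.
- job_done(): hands the job in, once; it reports no verdict.
Trained networks look in a picture, given as the dict that the camera call returned (one of the last four; its "shot" number tells which), for a name from the list of things; names that differ only in an ending like _2 or _b are one class to them, and where a whole thing is asked for, a point or a joint stands for the part that bears it (a point fixed in the world has none). Each returns a list of dicts, best first, with "p" (0 to 1); they miss things now and then, are a little off and sometimes report something else, mostly with a low value. They report only what shows in the picture. A call takes as long as a camera call.
- optics.regions_of(picture, name): "mask" (384x512 bool, what is visible of it) and "at" ([row, column] in pixels, amid what is visible of it).
The state is a dict: "time_s": time; "joints": joint angles; "qvel": joint speeds; "effort": joint torques, N m; "tcp_pos": TCP position; "tool_rot": TCP orientation; "ft_force": force on the tool from outside, world axes, zero at the start; "wrist_torque": the same for the moment, N m; "width": finger opening in mm.
Only numpy, scipy, OpenCV 4.12 (cv2) and the standard library are available. Lean on these libraries where they do the work, as an engineer would, in place of code of your own. Each camera call takes 0.05 s, during which the arm holds its last target. There are 200 camera calls.

## Working session

There is one attempt and no reset: what is moved stays moved. The work goes in short steps, Python scripts to look and compute and a tool call to move; the robot and the scene stay as the last step left them, time stands still between calls to the robot, and variables do not carry over. Pictures are saved under pics/ and viewed, about 8 in all and at most 12, crops included, and the job is handed in when it is done.

Besides the shell and the picture viewer there is one more tool, called after "Call:" in YAML: its name, and indented under it one key for each argument. drive_tool: Moves the arm, as the interface text tells. Its arguments: {"type":"object","properties":{"commands":{"type":"array"},"squeeze":{"type":"number"}},"required":["commands"]}

```bash
mkdir -p pics; ls; cat > h.py <<'E'
import numpy as np,cv2
from rig import ctrl,optics,job_done
def save(p,f): cv2.imwrite('pics/'+f,p['pixels'][:,:,::-1])
def proj(p,X):
    c=np.asarray(p['R'])@np.asarray(X,float).T+np.asarray(p['t'])[:,None]
    u=np.asarray(p['camera_matrix'])@c
    return (u[:2]/u[2]).T
def ray(p,uv,z):
    R=np.asarray(p['R']);C=-R.T@np.asarray(p['t']);d=R.T@np.linalg.inv(p['camera_matrix'])@[uv[0],uv[1],1]
    return C+d*(z-C[2])/d[2]
E
python3 - <<'E'
from h import *
a=optics.capture('scene');b=optics.capture('side')
cv2.imwrite('pics/a.png',np.vstack([a['pixels'],b['pixels']])[:,:,::-1][:, :])
im=np.hstack([a['pixels'],b['pixels']])[:,:,::-1];save(a,'scene.png');save(b,'side.png')
hs=dict(spare_bar=79,spare_lip=80,spare_mid=49,loaded_mid=49,loaded_saddle=70,cup0_mid=30,mug_mid=42,soap_mid=85,hoop_mid=17)
for n,p in(('scene',a),('side',b)):
    print(n,-np.asarray(p['R']).T@p['t'])
    for k,z in hs.items():
        for r in optics.regions_of(p,k)[:2]:
            at=r['at'];print(k,round(r['p'],2),np.round(at),r['mask'].sum(),ray(p,(at[1],at[0]),z).round())
print(ctrl.state())
E
```

```text
pics
scene [ 953.98614602  487.70599313 1083.69425017]
spare_bar 0.73 [138. 216.] 1427 [ 588. -220.   79.]
spare_lip 0.76 [141. 215.] 1472 [ 593. -213.   80.]
spare_mid 0.91 [135. 215.] 1575 [ 572. -252.   49.]
loaded_mid 0.76 [240. 315.] 4290 [538. 185.  49.]
loaded_saddle 0.59 [240. 319.] 4347 [540. 198.  70.]
cup0_mid 0.65 [261. 325.] 559 [547. 240.  30.]
mug_mid 0.7 [225. 200.] 1105 [762. -23.  42.]
mug_mid 0.57 [241. 316.] 4332 [536. 187.  42.]
soap_mid 0.77 [321. 291.] 913 [724. 323.  85.]
hoop_mid 0.97 [152. 157.] 1070 [ 739. -319.   17.]
side [ 128.08347046 -604.22328773  805.29359662]
spare_bar 0.91 [263. 298.] 7660 [ 545. -239.   79.]
spare_lip 0.82 [260. 294.] 7796 [ 542. -229.   80.]
spare_mid 0.82 [262. 294.] 7759 [ 557. -217.   49.]
spare_mid 0.61 [115. 208.] 1076 [730. 334.  49.]
loaded_mid 0.78 [165. 186.] 4015 [555. 186.  49.]
loaded_mid 0.32 [262. 297.] 7779 [ 562. -219.   49.]
cup0_mid 0.58 [161. 167.] 197 [537. 252.  30.]
mug_mid 0.68 [178. 299.] 1298 [750. -31.  42.]
soap_mid 0.61 [112. 210.] 1049 [714. 297.  85.]
hoop_mid 0.92 [218. 378.] 1817 [ 816. -232.   17.]
hoop_mid 0.46 [179. 192.] 215 [554. 163.  17.]
{'time_s': 1.0, 'joints': array([-1.51670001, 35.22878215, -0.72195138, 81.55494405,  0.46237246,
       63.22247874, -2.31551102]), 'qvel': array([ 0.07966646,  0.03050082,  0.01307417, -0.01309953, -0.00533429,
        0.08374941,  0.003996  ]), 'effort': array([ 7.12899800e-04, -4.69115531e+01,  2.59204572e-01, -1.71345806e+01,
        1.00184506e-02,  1.73706430e-03, -8.01257833e-07]), 'tcp_pos': array([6.49958568e+02, 1.28343693e-02, 2.31323577e+02]), 'tool_rot': array([-1.79996557e+02, -3.53288283e-03,  8.99992680e+01]), 'ft_force': array([1.09824895, 0.20882452, 0.17368748]), 'wrist_torque': array([-0.0055058 ,  0.01956239,  0.02293596]), 'width': 85.01747312098819}
```

View pics/scene.png

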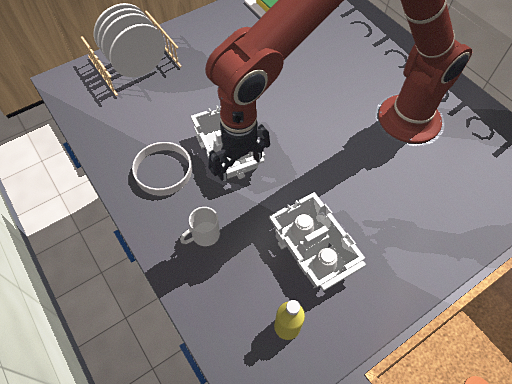

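View pics/side.png

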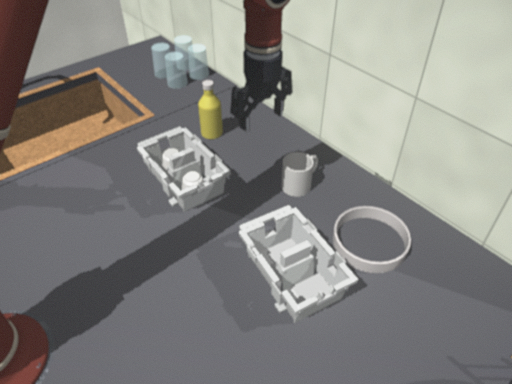

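The scene view shows the loaded tote near (315,240) and the spare under the gripper near (215,145). The side view has the spare unobstructed at (295,262) and the loaded tote at (185,167). The mug, soap and hoop are clear of both totes. Next, a closer wrist look at the spare.

Call:
drive_tool:
  commands:
    - {"linear": [-20,-30,30],"delta_rot": [0,0,0],"gripper": 100}
    - {"linear": [-20,-40,30],"delta_rot": [0,0,0],"gripper": 100}
    - {"linear": [-20,-40,30],"delta_rot": [0,0,0],"gripper": 100}
    - {"linear": [-20,-40,30],"delta_rot": [0,0,0],"gripper": 100}
    - {"linear": [-20,-40,20],"delta_rot": [0,0,0],"gripper": 100}
    - {"linear": [0,-20,0],"delta_rot": [0,0,0],"gripper": 100}
    - {"linear": [0,0,0],"delta_rot": [0,0,0],"gripper": 100}
    - {"linear": [0,0,0],"delta_rot": [0,0,0],"gripper": 100}

```text
time_s: 2.0
tcp_pos: [550.7, -207.3, 369.8]
tool_rot: [-179.9, -0.2, 90.2]
ft_force: [-1.1, 0.4, -0.2]
width: 85.5
```

```bash
python3 - <<'E'
from h import *
p=optics.capture('wrist');b=optics.capture('scene')
print(-np.asarray(p['R']).T@p['t'],np.asarray(p['R']),ctrl.state()['joints'])
save(p,'w1.png');import pickle;pickle.dump((p,b),open('w1.pkl','wb'))
for k in('spare_bar','spare_lip'):
    for r in optics.regions_of(p,k)[:2]:print(k,r['p'],r['at'],r['mask'].sum())
c=cv2.resize(b['pixels'][190:290,260:390],None,fx=6,fy=6,interpolation=cv2.INTER_CUBIC);cv2.imwrite('pics/b1.png',c[:,:,::-1])
E
```

```text
[ 549.75758609 -134.51818143  513.71600202] [[ 9.99991495e-01  3.69734157e-03 -1.82749046e-03]
 [ 4.06459192e-03 -9.58620491e-01  2.84658098e-01]
 [-6.99391584e-04 -2.84663105e-01 -9.58627366e-01]] [17.93566579 24.19136047  0.99480427 78.44893121 -0.50536282 77.48843775
 19.18958717]
spare_bar 0.81 [146.5, 265.4] 13453
spare_lip 0.92 [145.3, 263.2] 13230
```

View pics/w1.png

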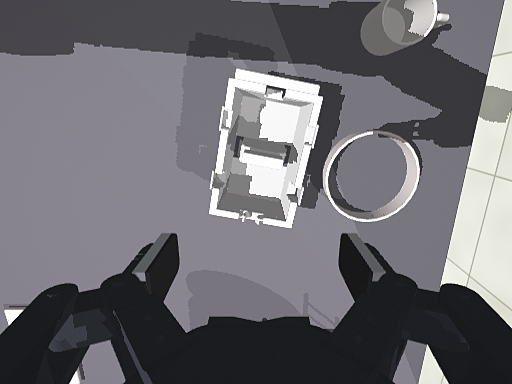

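The wrist view shows the spare's lip end at the top (278,82), towards world −y. Its plain end with the prongs is at (250,218), the bar at (265,153) and the hoop at (372,175). Next I'll fit the pose by silhouette.

```bash
cat >> h.py <<'E'
from scipy.optimize import minimize
def outline():
    return np.array([[-110,-72,80],[-110,72,80],[110,72,80],[111,64,80],[125,64,80],[125,-64,80],[111,-64,80],[110,-72,80]],float)
def world(P,q,z0=0):
    c,s=np.cos(q[2]),np.sin(q[2]);return np.c_[q[0]+c*P[:,0]-s*P[:,1],q[1]+s*P[:,0]+c*P[:,1],P[:,2]+z0]
def fit(p,mask,q0,z0=0):
    m=mask.astype(np.uint8)
    S=4
    M=cv2.resize(cv2.GaussianBlur(m*255.,(0,0),.6),None,fx=1,fy=1)/255
    M=cv2.morphologyEx(M,cv2.MORPH_CLOSE,np.ones((9,9)))
    def cost(v):
        q=[q0[0]+v[0],q0[1]+v[1],q0[2]+v[2]/100]
        u=proj(p,world(outline(),q,z0))
        im=np.zeros(m.shape,np.uint8);cv2.fillPoly(im,[np.round(u*16).astype(np.int32)],255,cv2.LINE_AA,4)
        return np.abs(im/255.-M).sum()
    r=None;x=np.zeros(3)
    for st in(30,10,4,1.5):
        r=minimize(cost,x,method='Nelder-Mead',options=dict(initial_simplex=np.vstack([x]+[x+st*np.eye(3)[i] for i in range(3)]),xatol=.05));x=r.x
    return np.array([q0[0]+x[0],q0[1]+x[1],q0[2]+x[2]/100]),r.fun,M.sum()
E
python3 - <<'E'
from h import *
import pickle
p=optics.capture('wrist')
r=optics.regions_of(p,'spare_mid')[0]
q,f,n=fit(p,r['mask'],[ray(p,(265,150),80)[0],ray(p,(265,150),80)[1],np.radians(-78)])
print(q.round(1),np.degrees(q[2]),f,n)
im=p['pixels'][:,:,::-1].copy()
print(ctrl.state()['tcp_pos'])
bar=np.array([[-8,-32,98],[8,-32,98],[8,32,98],[-8,32,98.]])
for P in(outline(),bar):cv2.polylines(im,[np.round(proj(p,world(P,q))*16).astype(np.int32)],True,(0,0,255),1,cv2.LINE_AA,4)
b=optics.capture('scene');s=optics.capture('side')
rows=[cv2.resize(im[50:250,150:350],None,fx=2,fy=2)]
for k,pp in(('scene',b),('side',s)):
    r=optics.regions_of(pp,'loaded_mid')[0];c=ray(pp,r['at'][::-1],60)
    for y in(-110,-80,-50):
        q,f,n=fit(pp,r['mask'],[c[0],c[1],np.radians(y)]);print(k,q.round(1),np.degrees(q[2]),f,n)
j=b['pixels'][:,:,::-1].copy()
rows.append(cv2.resize(j[190:290,265:365],(400,400),interpolation=cv2.INTER_CUBIC))
cv2.imwrite('pics/c.png',np.hstack(rows))
E
```

```text
[ 557.8 -202.7   -1.8] -100.53466513749434 537.6400293495476 13517.309644082683
[ 550.31634038 -208.94674585  371.02570482]
scene [548.5 200.9  -1.6] -93.97696629647383 1191.292899171756 4266.098277427487
scene [548.2 201.1  -1.6] -93.97158316218518 1191.1355268710888 4266.098277427487
scene [548.5 200.9  -1.6] -93.97043352064239 1191.2379972109716 4266.098277427487
side [532.2 156.5  -1.7] -98.08952376548007 1096.0224124056185 4507.083665812328
side [536.5 176.4  -1.7] -96.82878570065127 1119.7460493354747 4507.083665812328
side [535.7 170.7  -1.7] -97.44901227003764 1117.1282968935857 4507.083665812328
```

View pics/c.png

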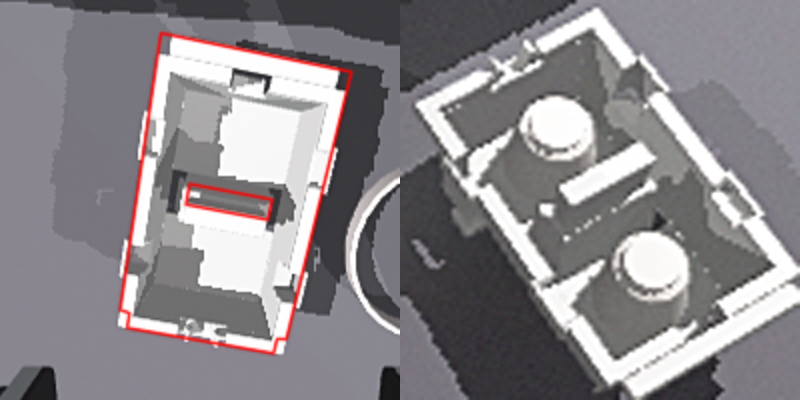

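The fit converged to the mirrored yaw. Image up is world +y, so the spare's yaw is about +79°, and the loaded tote's lip also points to +y. I'll turn the tool to the grasp yaw (about −11°) over the spare and measure from there.

Call:
drive_tool:
  commands:
    - {"linear": [2,1,0],"delta_rot": [0,0,-10.1],"gripper": 100}
    - {"linear": [2,1,0],"delta_rot": [0,0,-10.1],"gripper": 100}
    - {"linear": [2,1,0],"delta_rot": [0,0,-10.1],"gripper": 100}
    - {"linear": [2,2,0],"delta_rot": [0,0,-10.1],"gripper": 100}
    - {"linear": [0,2,0],"delta_rot": [0,0,-10.1],"gripper": 100}
    - {"linear": [0,0,0],"delta_rot": [0,0,-10.1],"gripper": 100}
    - {"linear": [0,0,0],"delta_rot": [0,0,-10.1],"gripper": 100}
    - {"linear": [0,0,0],"delta_rot": [0,0,-10.1],"gripper": 100}
    - {"linear": [0,0,0],"delta_rot": [0,0,-10.1],"gripper": 100}
    - {"linear": [0,0,0],"delta_rot": [0,0,-10.1],"gripper": 100}
    - {"linear": [0,0,0],"delta_rot": [0,0,0],"gripper": 100}
    - {"linear": [0,0,0],"delta_rot": [0,0,0],"gripper": 100}

```text
time_s: 4.0
tcp_pos: [558.0, -202.9, 371.3]
tool_rot: [-180.0, -0.0, -10.8]
ft_force: [-0.1, 0.6, 0.8]
width: 85.6
```

```bash
python3 - <<'E'
from h import *
p=optics.capture('wrist')
r=optics.regions_of(p,'spare_mid')[0]
q,f,n=fit(p,r['mask'],[557,-203,np.radians(79)])
print(r['p'],q.round(1),np.degrees(q[2]),f,n);st=ctrl.state();print(st['tcp_pos'],st['tool_rot'],st['joints'])
im=p['pixels'][:,:,::-1].copy();cv2.imwrite('pics/d0.png',im)
bar=np.array([[-8,-32,98],[8,-32,98],[8,32,98],[-8,32,98.]])
im=cv2.resize(im[20:300,100:500],None,fx=2,fy=2,interpolation=cv2.INTER_CUBIC)
for P in(outline(),bar):cv2.polylines(im,[np.round(((proj(p,world(P,q))-[100,20])*2)*16).astype(np.int32)],True,(0,0,255),1,cv2.LINE_AA,4)
cv2.imwrite('pics/d.png',im)
for k in('scene','side'):
    pp=optics.capture(k);r=optics.regions_of(pp,'loaded_mid')[0]
    q,f,n=fit(pp,r['mask'],[545,190,np.radians(86)]);print(k,q.round(1),np.degrees(q[2]),f,n)
E
```

```text
0.74 [ 554.9 -216.7    1.4] 79.33360101000409 408.23964654478146 13328.57484867429
[ 557.96646798 -202.99263086  371.33421259] [-1.79987794e+02 -8.12957806e-03 -1.09085815e+01] [  3.26769092  25.8454394   24.31181976  78.02855762 -10.57379405
  78.34364213 -73.35632994]Traceback (most recent call last):
  File "<stdin>", line 12, in <module>
IndexError: list index out of range
```

View pics/d.png

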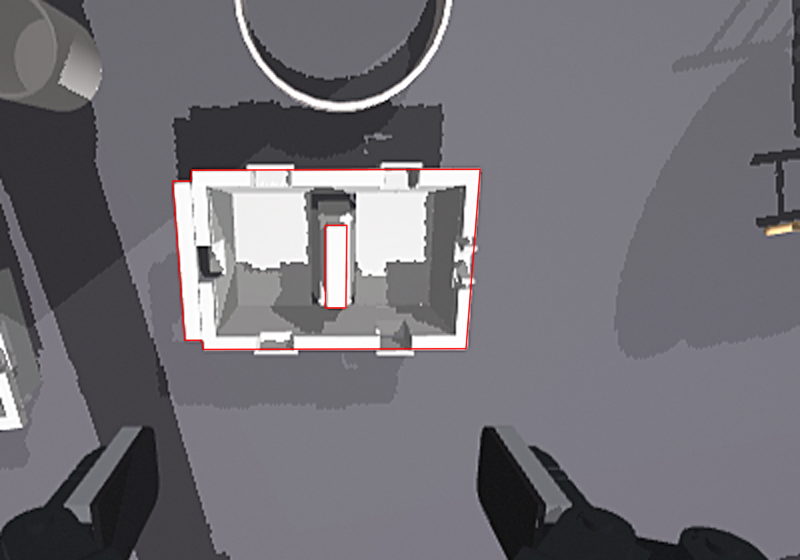

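The overlay fits the spare closely, bar included, giving (555, −217) and yaw 79.3°. Now I'll look at the loaded tote with the tool in the place orientation (yaw about 169°), so that any camera-mount bias cancels.

Call:
drive_tool:
  commands:
    - {"linear": [-1,21,0],"delta_rot": [0,0,10],"gripper": 100}
    - {"linear": [-1,21,0],"delta_rot": [0,0,10],"gripper": 100}
    - {"linear": [-1,21,0],"delta_rot": [0,0,10],"gripper": 100}
    - {"linear": [-1,21,0],"delta_rot": [0,0,10],"gripper": 100}
    - {"linear": [-1,21,0],"delta_rot": [0,0,10],"gripper": 100}
    - {"linear": [-1,21,0],"delta_rot": [0,0,10],"gripper": 100}
    - {"linear": [-1,21,0],"delta_rot": [0,0,10],"gripper": 100}
    - {"linear": [-1,21,0],"delta_rot": [0,0,10],"gripper": 100}
    - {"linear": [-1,21,0],"delta_rot": [0,0,10],"gripper": 100}

```text
time_s: 5.32
tcp_pos: [548.9, -13.5, 371.4]
tool_rot: [180.0, -0.0, 79.4]
ft_force: [0.6, -0.3, -1.3]
width: 85.3
```

Call:
drive_tool:
  commands:
    - {"linear": [-1,21,0],"delta_rot": [0,0,10],"gripper": 100}
    - {"linear": [-1,21,0],"delta_rot": [0,0,10],"gripper": 100}
    - {"linear": [-1,21,0],"delta_rot": [0,0,10],"gripper": 100}
    - {"linear": [-1,21,0],"delta_rot": [0,0,10],"gripper": 100}
    - {"linear": [-1,21,0],"delta_rot": [0,0,10],"gripper": 100}
    - {"linear": [-1,21,0],"delta_rot": [0,0,10],"gripper": 100}
    - {"linear": [-1,21,0],"delta_rot": [0,0,10],"gripper": 100}
    - {"linear": [-1,21,0],"delta_rot": [0,0,10],"gripper": 100}
    - {"linear": [-1,21,0],"delta_rot": [0,0,10],"gripper": 100}
    - {"linear": [0,0,0],"delta_rot": [0,0,0],"gripper": 100}
    - {"linear": [0,0,0],"delta_rot": [0,0,0],"gripper": 100}

```text
time_s: 6.7
tcp_pos: [540.3, 173.6, 371.3]
tool_rot: [-179.9, 0.0, 168.8]
ft_force: [-0.1, 0.2, 0.6]
width: 85.1
```

```bash
python3 - <<'E'
from h import *
p=optics.capture('wrist')
st=ctrl.state();print(st['tcp_pos'],st['tool_rot'],st['joints'])
R=optics.regions_of(p,'loaded_mid');M=np.zeros((384,512),bool)
c=[optics.regions_of(p,'cup0_mid'),]
print([(r['p'],r['at'],r['mask'].sum()) for r in R+c[0]])
M=R[0]['mask'].copy()
cv2.imwrite('pics/e0.png',p['pixels'][:,:,::-1]);np.save('em.npy',M)
for r in c[0]: M|=r['mask']
M=cv2.morphologyEx(M.astype(np.uint8),cv2.MORPH_CLOSE,np.ones((5,5)))
cs,_=cv2.findContours(M,cv2.RETR_EXTERNAL,cv2.CHAIN_APPROX_NONE);M=cv2.drawContours(M*0,cs,-1,1,-1)
q,f,n=fit(p,M,[545,194,np.radians(80)])
print(q.round(1),np.degrees(q[2]),f,n)
im=p['pixels'][:,:,::-1].copy()
bar=np.array([[-8,-32,98],[8,-32,98],[8,32,98],[-8,32,98.]])
im=cv2.resize(im[20:300,60:460],None,fx=2,fy=2,interpolation=cv2.INTER_CUBIC)
for P in(outline(),bar):cv2.polylines(im,[np.round(((proj(p,world(P,q))-[60,20])*2)*16).astype(np.int32)],True,(0,0,255),1,cv2.LINE_AA,4)
cv2.imwrite('pics/e.png',im)
E
```

```text
[540.3872547 173.3939526 371.3017492] [-1.79928551e+02  3.02414256e-02  1.68771864e+02] [ -6.8960101   23.01047407 -20.50149759  81.40031725   8.15261234
  77.05424972  51.04339729]
[(0.91, [153.3, 268.2], np.int64(11315)), (0.6, [139.0, 295.5], np.int64(899))]
[544.7 183.    1.5] 86.44712859935665 365.3401964115667 13369.59699380807
```

View pics/e.png

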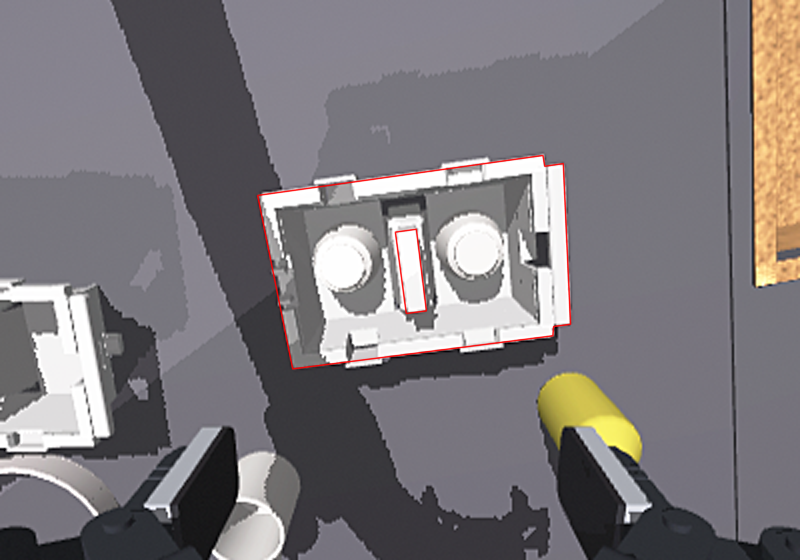

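The loaded tote fits at (544.7, 183.0), yaw 86.4°. Both cups are visible at (345,262) and (472,250), and the lip is to the right. Now I'll go back and grasp the spare.

Call:
drive_tool:
  commands:
    - {"linear": [0.8,-22,0],"delta_rot": [0,0,-10],"gripper": 100}
    - {"linear": [0.8,-22,0],"delta_rot": [0,0,-10],"gripper": 100}
    - {"linear": [0.8,-22,0],"delta_rot": [0,0,-10],"gripper": 100}
    - {"linear": [0.8,-22,0],"delta_rot": [0,0,-10],"gripper": 100}
    - {"linear": [0.8,-22,0],"delta_rot": [0,0,-10],"gripper": 100}
    - {"linear": [0.8,-22,0],"delta_rot": [0,0,-10],"gripper": 100}
    - {"linear": [0.8,-22,0],"delta_rot": [0,0,-10],"gripper": 100}
    - {"linear": [0.8,-22,0],"delta_rot": [0,0,-10],"gripper": 100}
    - {"linear": [0.8,-22,0],"delta_rot": [0,0,-10],"gripper": 100}

```text
time_s: 7.98
tcp_pos: [547.0, -24.5, 371.5]
tool_rot: [180.0, 0.0, 78.6]
ft_force: [-0.3, 0.7, -0.3]
width: 85.5
```

Call:
drive_tool:
  commands:
    - {"linear": [0.8,-22,0],"delta_rot": [0,0,-10],"gripper": 100}
    - {"linear": [0.8,-22,0],"delta_rot": [0,0,-10],"gripper": 100}
    - {"linear": [0.8,-22,-20],"delta_rot": [0,0,-10],"gripper": 100}
    - {"linear": [0.8,-22,-20],"delta_rot": [0,0,-10],"gripper": 100}
    - {"linear": [0.8,-22,-20],"delta_rot": [0,0,-10],"gripper": 100}
    - {"linear": [0.8,-22,-20],"delta_rot": [0,0,-10],"gripper": 100}
    - {"linear": [0.8,-22,-20],"delta_rot": [0,0,-10],"gripper": 100}
    - {"linear": [0.8,-20,-20],"delta_rot": [0,0,-10],"gripper": 100}
    - {"linear": [0.8,0,-20],"delta_rot": [0,0,-10],"gripper": 100}
    - {"linear": [0,0,0],"delta_rot": [0,0,0],"gripper": 100}
    - {"linear": [0,0,0],"delta_rot": [0,0,0],"gripper": 100}

```text
time_s: 9.35
tcp_pos: [554.8, -197.1, 232.2]
tool_rot: [180.0, -0.1, -10.9]
ft_force: [0.0, 0.1, -0.3]
width: 85.4
```

Call:
drive_tool:
  commands:
    - {"linear": [0,-19.6,0],"delta_rot": [0,0,0.2],"gripper": 100}
    - {"linear": [0,0,-30],"delta_rot": [0,0,0],"gripper": 100}
    - {"linear": [0,0,-30],"delta_rot": [0,0,0],"gripper": 100}
    - {"linear": [0,0,-30],"delta_rot": [0,0,0],"gripper": 100}
    - {"linear": [0,0,-26],"delta_rot": [0,0,0],"gripper": 100}
    - {"linear": [0,0,-20],"delta_rot": [0,0,0],"gripper": 100}
    - {"linear": [0,0,-15],"delta_rot": [0,0,0],"gripper": 100}
    - {"linear": [0,0,-14],"delta_rot": [0,0,0],"gripper": 100}
    - {"linear": [0,0,0],"delta_rot": [0,0,0],"gripper": 100}
    - {"linear": [0,0,0],"delta_rot": [0,0,0],"gripper": 100}

```text
time_s: 10.6
tcp_pos: [554.9, -216.9, 66.9]
tool_rot: [180.0, -0.1, -10.8]
ft_force: [-0.1, -0.7, 0.4]
width: 85.6
```

Call:
drive_tool:
  commands:
    - {"linear": [0,0,0],"delta_rot": [0,0,0],"gripper": 0}
    - {"linear": [0,0,0],"delta_rot": [0,0,0],"gripper": 0}
    - {"linear": [0,0,0],"delta_rot": [0,0,0],"gripper": 0}
    - {"linear": [0,0,0],"delta_rot": [0,0,0],"gripper": 0}
    - {"linear": [0,0,0],"delta_rot": [0,0,0],"gripper": 0}
    - {"linear": [0,0,0],"delta_rot": [0,0,0],"gripper": 0}
    - {"linear": [0,0,0],"delta_rot": [0,0,0],"gripper": 0}
    - {"linear": [0,0,0],"delta_rot": [0,0,0],"gripper": 0}
    - {"linear": [0,0,0],"delta_rot": [0,0,0],"gripper": 0}
    - {"linear": [0,0,0],"delta_rot": [0,0,0],"gripper": 0}
  squeeze: 70

```text
time_s: 11.85
tcp_pos: [554.5, -216.7, 66.6]
tool_rot: [180.0, -0.0, -10.8]
ft_force: [-1.2, 0.2, 4.4]
width: 15.3
```

Call:
drive_tool:
  commands:
    - {"linear": [0,0,5],"delta_rot": [0,0,0],"gripper": 0}
    - {"linear": [0,0,15],"delta_rot": [0,0,0],"gripper": 0}
    - {"linear": [0,0,25],"delta_rot": [0,0,0],"gripper": 0}
    - {"linear": [0,0,30],"delta_rot": [0,0,0],"gripper": 0}
    - {"linear": [0,0,30],"delta_rot": [0,0,0],"gripper": 0}
    - {"linear": [0,0,30],"delta_rot": [0,0,0],"gripper": 0}
    - {"linear": [0,0,30],"delta_rot": [0,0,0],"gripper": 0}
    - {"linear": [0,0,20],"delta_rot": [0,0,0],"gripper": 0}
    - {"linear": [0,0,5],"delta_rot": [0,0,0],"gripper": 0}
    - {"linear": [0,0,0],"delta_rot": [0,0,0],"gripper": 0}
    - {"linear": [0,0,0],"delta_rot": [0,0,0],"gripper": 0}

```text
time_s: 13.22
tcp_pos: [553.6, -216.0, 254.9]
tool_rot: [-180.0, 0.2, -10.8]
ft_force: [1.5, 0.4, -4.2]
width: 15.3
```

```bash
python3 - <<'E'
from h import *
st=ctrl.state();print(st['tcp_pos'],st['tool_rot'],st['wrist_torque'],st['ft_force'],st['joints'])
p=optics.capture('wrist')
r=optics.regions_of(p,'spare_mid')[0]
z0=st['tcp_pos'][2]-66.8
bm=np.array([[0,0,98.]])
q,f,n=fit(p,r['mask'],[st['tcp_pos'][0],st['tcp_pos'][1],np.radians(79.2)],z0)
print(q.round(1),np.degrees(q[2]),f,n)
im=p['pixels'][:,:,::-1].copy()
bar=np.array([[-8,-32,98],[8,-32,98],[8,32,98],[-8,32,98.]])
for P in(outline(),bar):cv2.polylines(im,[np.round(proj(p,world(P,q,z0))*16).astype(np.int32)],True,(0,0,255),1,cv2.LINE_AA,4)
s=optics.capture('side');
cv2.imwrite('pics/g.png',cv2.resize(np.hstack([im,s['pixels'][:,:,::-1]]),None,fx=.78,fy=.78,interpolation=cv2.INTER_AREA))
E
```

```text
[ 553.62399944 -216.04727226  254.93573715] [-1.79961129e+02  1.62898330e-01 -1.07969277e+01] [-0.0401993   0.08885767 -0.03285634] [ 1.52868121  0.39568359 -4.21877606] [  4.41843509  30.49180245  24.10993902  89.71069168 -13.46506787
  62.8567696  -69.02066705]
[ 557.4 -217.     1.4] 79.2755808886173 30647.377886776754 83826.3903621092
```

View pics/g.png

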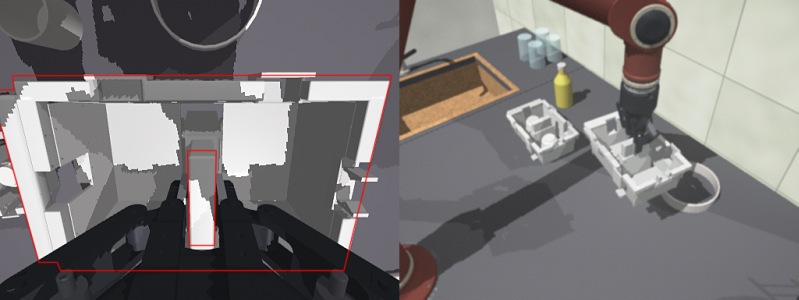

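The tote is held level, and the side picture shows it clear of the counter. Now I'll carry it over with the half turn.

Call:
drive_tool:
  commands:
    - {"linear": [-0.5,15,10],"delta_rot": [0,0,8],"gripper": 0}
    - {"linear": [-0.5,22,10],"delta_rot": [0,0,10],"gripper": 0}
    - {"linear": [-0.5,22,10],"delta_rot": [0,0,10],"gripper": 0}
    - {"linear": [-0.5,22,0],"delta_rot": [0,0,10],"gripper": 0}
    - {"linear": [-0.5,22,0],"delta_rot": [0,0,10],"gripper": 0}
    - {"linear": [-0.5,22,0],"delta_rot": [0,0,10],"gripper": 0}
    - {"linear": [-0.5,22,0],"delta_rot": [0,0,10],"gripper": 0}
    - {"linear": [-0.5,22,0],"delta_rot": [0,0,10],"gripper": 0}
    - {"linear": [-0.5,22,0],"delta_rot": [0,0,10],"gripper": 0}
    - {"linear": [-0.5,22,0],"delta_rot": [0,0,10],"gripper": 0}

```text
time_s: 14.62
tcp_pos: [549.2, -3.3, 285.9]
tool_rot: [-180.0, 0.0, 87.5]
ft_force: [0.3, -0.6, -4.3]
width: 15.1
```

Call:
drive_tool:
  commands:
    - {"linear": [-0.5,22,0],"delta_rot": [0,0,10],"gripper": 0}
    - {"linear": [-0.5,22,0],"delta_rot": [0,0,10],"gripper": 0}
    - {"linear": [-0.5,22,0],"delta_rot": [0,0,10],"gripper": 0}
    - {"linear": [-0.5,22,0],"delta_rot": [0,0,10],"gripper": 0}
    - {"linear": [-0.5,22,0],"delta_rot": [0,0,10],"gripper": 0}
    - {"linear": [-0.5,22,0],"delta_rot": [0,0,10],"gripper": 0}
    - {"linear": [-0.5,20,0],"delta_rot": [0,0,10],"gripper": 0}
    - {"linear": [-0.5,15,0],"delta_rot": [0,0,10],"gripper": 0}
    - {"linear": [0,10,0],"delta_rot": [0,0,9.2],"gripper": 0}
    - {"linear": [0,0,0],"delta_rot": [0,0,0],"gripper": 0}
    - {"linear": [0,0,0],"delta_rot": [0,0,0],"gripper": 0}

```text
time_s: 16.0
tcp_pos: [545.6, 172.2, 285.9]
tool_rot: [-179.9, -0.0, 176.2]
ft_force: [0.3, 0.2, -4.5]
width: 15.0
```

Call:
drive_tool:
  commands:
    - {"linear": [-0.9,10.8,0],"delta_rot": [0,0,0.2],"gripper": 0}
    - {"linear": [0,0,-20],"delta_rot": [0,0,0],"gripper": 0}
    - {"linear": [0,0,-30],"delta_rot": [0,0,0],"gripper": 0}
    - {"linear": [0,0,-30],"delta_rot": [0,0,0],"gripper": 0}
    - {"linear": [0,0,-25],"delta_rot": [0,0,0],"gripper": 0}
    - {"linear": [0,0,-15],"delta_rot": [0,0,0],"gripper": 0}
    - {"linear": [0,0,0],"delta_rot": [0,0,0],"gripper": 0}
    - {"linear": [0,0,0],"delta_rot": [0,0,0],"gripper": 0}

```text
time_s: 17.0
tcp_pos: [545.3, 184.9, 167.4]
tool_rot: [179.9, 0.1, 176.6]
ft_force: [-1.1, 1.2, -3.3]
width: 15.2
```

```bash
python3 - <<'E'
from h import *
st=ctrl.state();print(st['tcp_pos'],st['tool_rot'],st['wrist_torque'],st['ft_force'])
t=st['tcp_pos'];z0=t[2]-66.8
qs=[t[0],t[1],np.radians(st['tool_rot'][2]+90)];ql=[544.7,183.0,np.radians(86.4)]
feet=lambda:np.array([[-60,71,0],[-40,71,0],[-40,-71,0],[-60,-71,0.],[92,8.5,0],[108,8.5,0]])
out=[]
for k,(y0,y1,x0,x1) in dict(scene=(150,290,240,390),side=(60,220,110,260)).items():
    p=optics.capture(k);im=p['pixels'][:,:,::-1].copy()
    S=4;im=cv2.resize(im,None,fx=S,fy=S,interpolation=cv2.INTER_CUBIC)
    for q,z,c in((qs,z0,(0,0,255)),(ql,0,(0,200,0))):
        cv2.polylines(im,[np.round(proj(p,world(outline(),q,z))*S*16).astype(np.int32)],True,c,1,cv2.LINE_AA,4)
    out.append(cv2.resize(im[y0*S:y1*S,x0*S:x1*S],(400,int(400*(y1-y0)/(x1-x0)))))
h=min(o.shape[0] for o in out);cv2.imwrite('pics/i.png',np.hstack([o[:h] for o in out]))
E
```

```text
[545.31357398 184.86240615 167.42565401] [1.79932258e+02 1.25894389e-01 1.76595107e+02] [ 0.04977239 -0.0166088   0.02108857] [-1.11137566  1.22080671 -3.3150271 ]
```

View pics/i.png

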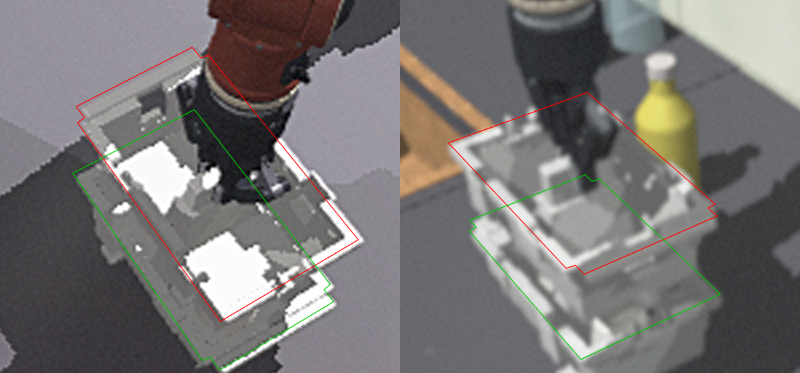

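The overlays agree with both totes to a few mm. I'll take out the small offset and lower in small steps, watching the force.

Call:
drive_tool:
  commands:
    - {"linear": [-0.6,-1.9,0],"delta_rot": [0,0,-0.2],"gripper": 0}
    - {"linear": [0,0,-5],"delta_rot": [0,0,0],"gripper": 0}
    - {"linear": [0,0,-5],"delta_rot": [0,0,0],"gripper": 0}
    - {"linear": [0,0,-4],"delta_rot": [0,0,0],"gripper": 0}
    - {"linear": [0,0,-3],"delta_rot": [0,0,0],"gripper": 0}
    - {"linear": [0,0,0],"delta_rot": [0,0,0],"gripper": 0}
    - {"linear": [0,0,0],"delta_rot": [0,0,0],"gripper": 0}

```text
time_s: 17.98
tcp_pos: [544.4, 182.3, 149.4]
tool_rot: [180.0, 0.1, 176.4]
ft_force: [1.6, 0.5, -4.7]
width: 15.0
```

Call:
drive_tool:
  commands:
    - {"linear": [0.1,1.5,0],"delta_rot": [-1.3,0.08,0],"gripper": 0}
    - {"linear": [0.1,1.5,0],"delta_rot": [-1.3,0.08,0],"gripper": 0}
    - {"linear": [0.1,1.4,0],"delta_rot": [-1.2,0.08,0],"gripper": 0}
    - {"linear": [0,0.5,-2],"delta_rot": [0,0,0],"gripper": 0}
    - {"linear": [0,0,-2],"delta_rot": [0,0,0],"gripper": 0}
    - {"linear": [0,0,-1],"delta_rot": [0,0,0],"gripper": 0}
    - {"linear": [0,0,0],"delta_rot": [0,0,0],"gripper": 0}
    - {"linear": [0,0,0],"delta_rot": [0,0,0],"gripper": 0}

```text
time_s: 18.98
tcp_pos: [545.8, 187.3, 146.8]
tool_rot: [-176.2, 0.2, 176.4]
ft_force: [0.0, -3.0, 8.8]
width: 15.0
```

```bash
python3 - <<'E'
from h import *
from scipy.spatial.transform import Rotation as Ro
st=ctrl.state();print(st['tcp_pos'],st['tool_rot'],st['wrist_torque'],st['ft_force'])
R=Ro.from_euler('xyz',st['tool_rot'],degrees=True).as_matrix();T=np.c_[-R[:,1]*-1,-R[:,0]*-1,-R[:,2]]
# tote axes: z=-tool z, x=-tool y
tz=-R[:,2];tx=-R[:,1];ty=np.cross(tz,tx);print(tx,ty,tz)
O=st['tcp_pos']-66.8*tz
pt=lambda P:O+P[:,:1]*tx+P[:,1:2]*ty+P[:,2:]*tz
p=optics.capture('side');im=p['pixels'][:,:,::-1];S=7
y0,y1,x0,x1=95,205,130,245
im=cv2.resize(im[y0:y1,x0:x1],None,fx=S,fy=S,interpolation=cv2.INTER_CUBIC)
dr=lambda X,c:cv2.polylines(im,[np.round(((proj(p,X)-[x0,y0]+.5)*S)*16).astype(np.int32)],True,c,1,cv2.LINE_AA,4)
dr(pt(outline()),(0,0,255));ql=[544.7,183,np.radians(86.4)]
dr(world(outline(),ql),(0,200,0))
dr(pt(np.array([[-60,-71,0],[-40,-71,0],[-40,-71,8],[-60,-71,8.]])),(0,0,255))
dr(pt(np.array([[-60,71,0],[-40,71,0],[-40,71,8],[-60,71,8.]])),(0,0,255))
dr(world(np.array([[37,72,70],[63,72,70],[65.5,72,80],[34.5,72,80.]]),ql),(0,200,0))
cv2.imwrite('pics/j.png',im[:600])
E
```

```text
[545.79631391 187.29261399 146.78238462] [-176.24483982    0.23036683  176.3603988 ] [0.02986509 0.63120974 0.2785548 ] [ 0.04553195 -2.99268511  8.78113507]
[-0.06360681 -0.99582373  0.06549247] [ 0.99797502 -0.0634798   0.00402065] [1.53591133e-04 6.56155890e-02 9.97844963e-01]
```

View pics/j.png

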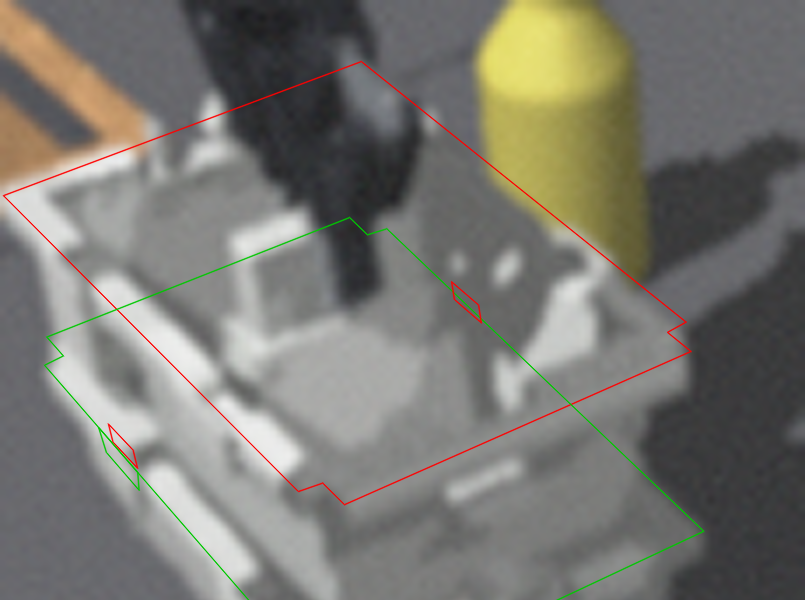

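The moments put the contact at the base-side foot plus a little at the lip foot, about 6 mm earlier than expected. I'll use the wrist camera to check whether the tote slid down in the grip.

```bash
python3 - <<'E'
from h import *
from scipy.spatial.transform import Rotation as Ro
st=ctrl.state();R=Ro.from_euler('xyz',st['tool_rot'],degrees=True).as_matrix()
tz=-R[:,2];tx=-R[:,1];ty=np.cross(tz,tx)
p=optics.capture('wrist');im0=p['pixels'][:,:,::-1];out=[]
im=cv2.resize(im0,(784,588),interpolation=cv2.INTER_CUBIC);S=784/512
for h,c in((66.8,(0,0,255)),(73,(0,200,0))):
    O=st['tcp_pos']-h*tz
    pt=lambda P:O+P[:,:1]*tx+P[:,1:2]*ty+P[:,2:]*tz
    for P in(outline(),np.array([[-8,-32,98],[8,-32,98],[8,32,98],[-8,32,98.]])):
        cv2.polylines(im,[np.round((proj(p,pt(P))*S)*16).astype(np.int32)],True,c,1,cv2.LINE_AA,4)
cv2.imwrite('pics/k.png',im)
E
```

```text
(no output)
```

View pics/k.png

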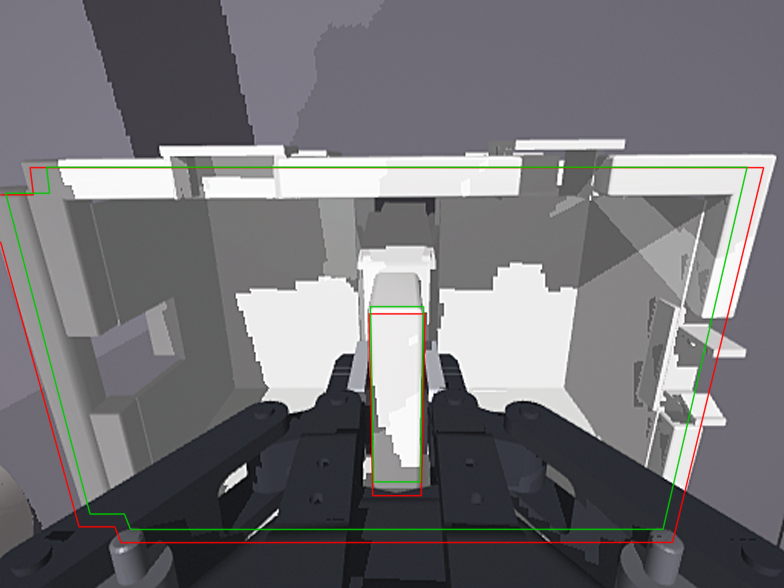

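The wrist picture shows the bar centred between the fingers at about (396,400). The rim on the base side (top edge at row 157 against 167 predicted) is closer to the camera than predicted, so the tote has rolled up on that side. The base-side foot is not in its saddle. I'll lift off and check the roll while the tote hangs free.

Call:
drive_tool:
  commands:
    - {"linear": [0,0,5],"delta_rot": [0,0,0],"gripper": 0}
    - {"linear": [0,0,10],"delta_rot": [0,0,0],"gripper": 0}
    - {"linear": [0,-2,5],"delta_rot": [1.9,-0.12,0],"gripper": 0}
    - {"linear": [0,-2.3,0],"delta_rot": [1.9,-0.12,0],"gripper": 0}
    - {"linear": [0,0,0],"delta_rot": [0,0,0],"gripper": 0}
    - {"linear": [0,0,0],"delta_rot": [0,0,0],"gripper": 0}

```text
time_s: 19.82
tcp_pos: [544.0, 182.6, 164.0]
tool_rot: [-180.0, -0.0, 176.4]
ft_force: [0.8, -0.3, -4.4]
width: 15.1
```

```bash
python3 - <<'E'
from h import *
from scipy.spatial.transform import Rotation as Ro
st=ctrl.state();print(st['tcp_pos'],st['tool_rot'],st['wrist_torque'],st['ft_force'])
R=Ro.from_euler('xyz',st['tool_rot'],degrees=True).as_matrix()
tz=-R[:,2];tx=-R[:,1];ty=np.cross(tz,tx)
p=optics.capture('wrist');im0=p['pixels'][:,:,::-1];cv2.imwrite('pics/l0.png',im0);b=optics.capture('side');cv2.imwrite('pics/l1.png',b['pixels'][:,:,::-1])
import pickle;pickle.dump((p,b,st),open('l.pkl','wb'))
im=cv2.resize(im0,(784,588),interpolation=cv2.INTER_CUBIC);S=784/512
for roll,c in((0,(0,0,255)),(4,(0,200,0)),(-4,(255,0,0))):
    Q=Ro.from_rotvec(np.radians(roll)*tx).as_matrix()
    G=st['tcp_pos']+19*tz
    pt=lambda P:G+(Q@np.c_[tx,ty,tz]@(P-[0,0,85.8]).T).T
    for P in(outline()[:3],np.array([[-8,-32,98],[8,-32,98],[8,32,98],[-8,32,98.]])):
        u=proj(p,pt(P));print(roll,u.round(1).tolist())
        cv2.polylines(im,[np.round((u*S)*16).astype(np.int32)],True,c,1,cv2.LINE_AA,4)
cv2.imwrite('pics/l.png',im)
E
```

```text
[543.96782504 182.56190039 163.95980125] [-1.79995501e+02 -4.80620949e-02  1.76365467e+02] [ 0.01768757 -0.00307699 -0.02486218] [ 0.82227971 -0.28330848 -4.40067283]
0 [[498.1, 109.1], [438.7, 353.8], [78.6, 354.0]]
0 [[277.0, 204.6], [240.5, 204.6], [242.9, 323.3], [274.6, 323.3]]
4 [[489.0, 110.2], [443.9, 361.6], [73.3, 361.7]]
4 [[276.7, 201.2], [240.8, 201.2], [242.7, 325.2], [274.8, 325.2]]
-4 [[507.8, 108.8], [433.8, 346.2], [83.5, 346.3]]
-4 [[277.3, 208.4], [240.3, 208.4], [243.2, 321.2], [274.3, 321.2]]
```

View pics/l.png

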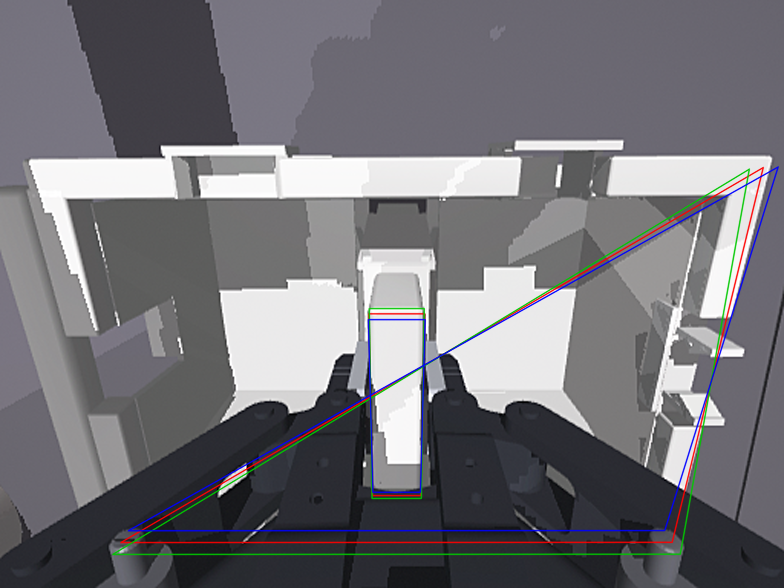

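Hanging free, the rim corners sit at about (24,160) and (772,157), against (30,167) and (763,167) predicted, so there is a real roll and/or lateral offset in the grip. I'll solve for it.

```bash
python3 - <<'E'
from h import *
import pickle
from scipy.optimize import least_squares
from scipy.spatial.transform import Rotation as Ro
p,b,st=pickle.load(open('l.pkl','rb'))
R=Ro.from_euler('xyz',st['tool_rot'],degrees=True).as_matrix()
tz=-R[:,2];tx=-R[:,1];ty=np.cross(tz,tx);B=np.c_[tx,ty,tz];G=st['tcp_pos']+19*tz
def pts(v,P):
    Q=Ro.from_rotvec(np.radians([v[0],0,v[2]])).as_matrix()
    return G+(B@(Q@(np.asarray(P,float)-[0,0,85.8]).T+np.array([[0],[v[1]],[v[3]]]))).T
# rim lines: subpixel edges
g=cv2.cvtColor(p['pixels'],cv2.COLOR_RGB2GRAY).astype(float)
print('far edge rows',[(c,int(90+np.argmax(np.abs(np.diff(g[90:125,c]))))) for c in(40,80,195,220,300,330,420,460,490)])
print('right edge cols',[(r,int(470+np.argmax(np.abs(np.diff(g[r,470:512]))))) for r in(105,110,120,130,150,170,190)])
print('left',[(r,g[r,8:40].astype(int).tolist()) for r in (115,)])
S=784/512
obs=np.array([[772,157],[24,160],[396,310]])/S
P=[[-110,-72,80],[110,-72,80],[0,-32,98]]
for fix in(False,True):
    f=lambda v:np.r_[(proj(p,pts([v[0],v[1],v[2],0 if fix else v[3]],P))-obs)[:2].ravel(),2*(proj(p,pts([v[0],v[1],v[2],0 if fix else v[3]],P))[2,1]-obs[2,1])]
    r=least_squares(f,[0,0,0,0]);v=r.x;print(v.round(2),r.fun.round(1))
    u=pts([v[0],v[1],v[2],0 if fix else v[3]],[[0,0,0],[-50,71,0],[-50,-71,0],[100,0,0]]);print(u.round(1).tolist())
E
```

```text
far edge rows [(40, 103), (80, 102), (195, 101), (220, 102), (300, 102), (330, 98), (420, 101), (460, 101), (490, 101)]
right edge cols [(105, 503), (110, 502), (120, 499), (130, 474), (150, 491), (170, 486), (190, 481)]
left [(115, [120, 119, 119, 119, 119, 119, 119, 117, 114, 148, 144, 145, 140, 125, 255, 251, 247, 247, 247, 247, 246, 247, 247, 247, 247, 247, 247, 247, 247, 247, 247, 247])]
[-4.36 -1.86  0.11 -3.39] [-1.1  1.3 -1.8  0.3 -0.8]
[[535.5, 183.1, 94.0], [609.3, 228.6, 88.6], [468.0, 237.3, 99.5], [529.4, 83.3, 94.0]]
[-1.7  -1.92  0.1   0.  ] [-1.   1.4 -1.8  0.4 -0.9]
[[539.5, 182.8, 97.2], [613.4, 228.4, 95.0], [471.7, 237.1, 99.4], [533.3, 83.0, 97.2]]
```

Call:
drive_tool:
  commands:
    - {"linear": [1.3,0.2,0],"delta_rot": [-0.07,-1.1,0],"gripper": 0}
    - {"linear": [1.3,0.2,0],"delta_rot": [-0.07,-1.1,0],"gripper": 0}
    - {"linear": [0.1,2.2,-4],"delta_rot": [-1.9,0.12,0],"gripper": 0}
    - {"linear": [0.1,2.2,-4],"delta_rot": [-1.9,0.12,0],"gripper": 0}
    - {"linear": [0,0,-4],"delta_rot": [0,0,0],"gripper": 0}
    - {"linear": [0,0,-2],"delta_rot": [0,0,0],"gripper": 0}
    - {"linear": [0,0,0],"delta_rot": [0,0,0],"gripper": 0}
    - {"linear": [0,0,0],"delta_rot": [0,0,0],"gripper": 0}

```text
time_s: 20.92
tcp_pos: [547.2, 187.3, 150.4]
tool_rot: [-176.2, 2.2, 176.5]
ft_force: [0.2, 0.6, -3.7]
width: 14.8
```

```bash
python3 -c "
from h import *
s=ctrl.state();print(s['tcp_pos'],s['tool_rot'],s['wrist_torque'],s['ft_force'])"
```

```text
[547.17499141 187.32076964 150.3897612 ] [-176.18427655    2.21005798  176.50434841] [ 0.09025993  0.05765093 -0.01547196] [ 0.22705446  0.61726279 -3.65347356]
```

Call:
drive_tool:
  commands:
    - {"linear": [0,0,-2],"delta_rot": [0,0,0],"gripper": 0}
    - {"linear": [0,0,-1],"delta_rot": [0,0,0],"gripper": 0}
    - {"linear": [0,0,0],"delta_rot": [0,0,0],"gripper": 0}

```text
time_s: 21.3
tcp_pos: [546.9, 187.6, 147.2]
tool_rot: [-176.2, 2.2, 176.5]
ft_force: [-0.6, -0.4, -4.2]
width: 15.1
```

```bash
python3 -c "
from h import *
s=ctrl.state();print(s['tcp_pos'],s['tool_rot'],s['wrist_torque'],s['ft_force'])"
```

```text
[546.92189657 187.62643031 147.19682674] [-176.17735024    2.1867946   176.54674645] [0.15424501 0.09276176 0.01364283] [-0.55629043 -0.36562216 -4.1883528 ]
```

No contact this time at the height that touched before. I'll continue down in small steps.

Call:
drive_tool:
  commands:
    - {"linear": [0,0,-1],"delta_rot": [0,0,0],"gripper": 0}
    - {"linear": [0,0,-1],"delta_rot": [0,0,0],"gripper": 0}
    - {"linear": [0,0,0],"delta_rot": [0,0,0],"gripper": 0}

```text
time_s: 21.68
tcp_pos: [546.9, 187.7, 145.2]
tool_rot: [-176.2, 2.2, 176.6]
ft_force: [-0.1, 0.4, -4.7]
width: 15.2
```

```bash
python3 -c "
from h import *
s=ctrl.state();print(s['tcp_pos'],s['tool_rot'],s['wrist_torque'],s['ft_force'])"
```

```text
[546.87816924 187.67079114 145.16516776] [-176.17675262    2.18132444  176.55058492] [ 0.1434571   0.09040807 -0.04510152] [-0.13972662  0.3939649  -4.65724473]
```

Call:
drive_tool:
  commands:
    - {"linear": [0,0,-1],"delta_rot": [0,0,0],"gripper": 0}
    - {"linear": [0,0,-0.5],"delta_rot": [0,0,0],"gripper": 0}
    - {"linear": [0,0,0],"delta_rot": [0,0,0],"gripper": 0}

```text
time_s: 22.05
tcp_pos: [546.9, 187.7, 143.7]
tool_rot: [-176.2, 2.2, 176.5]
ft_force: [-0.7, 0.2, -4.3]
width: 15.0
```

```bash
python3 -c "
from h import *
s=ctrl.state();print(s['tcp_pos'],s['tool_rot'],s['wrist_torque'],s['ft_force'])"
```

```text
[546.92550234 187.70224135 143.72908426] [-176.18095455    2.18816052  176.54948854] [ 0.10804918  0.01428418 -0.01616328] [-0.7417122   0.20010595 -4.255585  ]
```

Call:
drive_tool:
  commands:
    - {"linear": [0,0,-1],"delta_rot": [0,0,0],"gripper": 0}
    - {"linear": [0,0,-0.5],"delta_rot": [0,0,0],"gripper": 0}
    - {"linear": [0,0,0],"delta_rot": [0,0,0],"gripper": 0}

```text
time_s: 22.42
tcp_pos: [546.9, 187.7, 142.2]
tool_rot: [-176.2, 2.2, 176.5]
ft_force: [-0.1, -0.2, -3.6]
width: 14.8
```

```bash
python3 -c "
from h import *
s=ctrl.state();print(s['tcp_pos'],s['tool_rot'],s['wrist_torque'],s['ft_force'])"
```

```text
[546.92490548 187.69550011 142.24185584] [-176.18020881    2.18920188  176.54700742] [ 0.12128109  0.09653964 -0.01348511] [-0.1138688  -0.22314351 -3.59403678]
```

Call:
drive_tool:
  commands:
    - {"linear": [0,0,-1],"delta_rot": [0,0,0],"gripper": 0}
    - {"linear": [0,0,-0.5],"delta_rot": [0,0,0],"gripper": 0}
    - {"linear": [0,0,0],"delta_rot": [0,0,0],"gripper": 0}

```text
time_s: 22.8
tcp_pos: [547.0, 187.7, 141.0]
tool_rot: [-176.2, 2.2, 176.5]
ft_force: [-0.0, -0.5, -2.8]
width: 14.9
```

```bash
python3 -c "
from h import *
s=ctrl.state();print(s['tcp_pos'],s['tool_rot'],s['wrist_torque'],s['ft_force'])"
```

```text
[546.95914796 187.70999468 141.02052184] [-176.1824365     2.19796786  176.5349983 ] [ 0.11366606  0.2599974  -0.07611474] [-0.00900502 -0.53356243 -2.84456099]
```

Contact comes at about 140 mm, as predicted for feet in the saddles. I'll ease down a little more and release.

Call:
drive_tool:
  commands:
    - {"linear": [0,0,-0.7],"delta_rot": [0,0,0],"gripper": 0}
    - {"linear": [0,0,-0.5],"delta_rot": [0,0,0],"gripper": 0}
    - {"linear": [0,0,0],"delta_rot": [0,0,0],"gripper": 0}

```text
time_s: 23.18
tcp_pos: [547.4, 187.5, 140.4]
tool_rot: [-176.2, 2.3, 176.5]
ft_force: [0.2, -1.5, 4.5]
width: 14.8
```

Call:
drive_tool:
  commands:
    - {"linear": [0,0,0],"delta_rot": [0,0,0],"gripper": 30}
    - {"linear": [0,0,0],"delta_rot": [0,0,0],"gripper": 60}
    - {"linear": [0,0,0],"delta_rot": [0,0,0],"gripper": 60}
    - {"linear": [0,0,0],"delta_rot": [0,0,0],"gripper": 60}
    - {"linear": [0,0,0],"delta_rot": [0,0,0],"gripper": 60}

```text
time_s: 23.8
tcp_pos: [547.0, 187.7, 139.5]
tool_rot: [-176.2, 2.2, 176.6]
ft_force: [-0.5, 0.6, 0.2]
width: 50.9
```

Call:
drive_tool:
  commands:
    - {"linear": [0,0,10],"delta_rot": [0,0,0],"gripper": 60}
    - {"linear": [0,0,20],"delta_rot": [0,0,0],"gripper": 60}
    - {"linear": [0,0,30],"delta_rot": [0,0,0],"gripper": 60}
    - {"linear": [0,0,40],"delta_rot": [1.9,1,0],"gripper": 60}
    - {"linear": [0,0,40],"delta_rot": [2,1,0],"gripper": 60}
    - {"linear": [0,0,40],"delta_rot": [0,0,0],"gripper": 30}
    - {"linear": [0,0,40],"delta_rot": [0,0,0],"gripper": 0}
    - {"linear": [0,0,40],"delta_rot": [0,0,0],"gripper": 0}
    - {"linear": [0,0,40],"delta_rot": [0,0,0],"gripper": 0}
    - {"linear": [0,0,0],"delta_rot": [0,0,0],"gripper": 0}
    - {"linear": [0,0,0],"delta_rot": [0,0,0],"gripper": 0}

```text
time_s: 25.18
tcp_pos: [546.5, 187.6, 439.4]
tool_rot: [-179.9, -0.1, 176.5]
ft_force: [-0.6, -1.0, -0.6]
width: -0.2
```

```bash
python3 - <<'E'
from h import *
st=ctrl.state();print(st['tcp_pos'],st['tool_rot'],st['width'])
p=optics.capture('wrist')
R=optics.regions_of(p,'spare_mid');print([(r['p'],r['at'],r['mask'].sum()) for r in R])
M=R[0]['mask'].astype(np.uint8)
import pickle;pickle.dump((p,M),open('m.pkl','wb'));cv2.imwrite('pics/m0.png',p['pixels'][:,:,::-1])
for th in(0,3.8):
    # tilt: lip high by 10 mm at x=100
    o=outline
    def outline2():
        P=o();P[:,2]+=np.tan(np.radians(th))*(P[:,0]+50);P[:,0]-=np.sin(np.radians(th))*80;return P
    import h;h.outline=outline2
    q,f,n=fit(p,M,[545,183,np.radians(266.4)],70);print(th,q.round(1),np.degrees(q[2]),f,n);h.outline=o
L=optics.regions_of(p,'loaded_mid');print([(r['p'],r['at'],r['mask'].sum()) for r in L])
E
```

```text
[546.53883727 187.5616467  439.4225445 ] [-1.79929475e+02 -6.02851902e-02  1.76489907e+02] -0.1754528141574449
[(0.72, [148.4, 250.8], np.int64(13430)), (0.67, [247.4, 170.3], np.int64(1643)), (0.27, [259.5, 53.6], np.int64(2304))]
0 [545.8 185.9   4.6] 266.4149792367654 379.75033651370256 13664.092292019302
3.8 [544.9 182.7   4.6] 266.2787022371894 443.54437802172913 13664.092292019302
[(0.46, [166.3, 245.8], np.int64(12))]
```

The tilted model fits at (544.9, 182.7), yaw 266.3°. That is on the loaded tote's measured pose, so the tote sits on its side feet with the lip end high. Now I'll move the closed fingers above the lip.

Call:
drive_tool:
  commands:
    - {"linear": [-2,-31,-30],"delta_rot": [0,0,0],"gripper": 0}
    - {"linear": [-2.5,-31,-35],"delta_rot": [0,0,0],"gripper": 0}
    - {"linear": [-2.5,-31,-40],"delta_rot": [0,0,0],"gripper": 0}
    - {"linear": [-2.5,-30.6,-40],"delta_rot": [0,0,0],"gripper": 0}
    - {"linear": [0,0,-40],"delta_rot": [0,0,0],"gripper": 0}
    - {"linear": [0,0,-35],"delta_rot": [0,0,0],"gripper": 0}
    - {"linear": [0,0,-20],"delta_rot": [0,0,0],"gripper": 0}
    - {"linear": [0,0,-20],"delta_rot": [0,0,0],"gripper": 0}
    - {"linear": [0,0,-10],"delta_rot": [0,0,0],"gripper": 0}
    - {"linear": [0,0,0],"delta_rot": [0,0,0],"gripper": 0}
    - {"linear": [0,0,0],"delta_rot": [0,0,0],"gripper": 0}

```text
time_s: 26.7
tcp_pos: [538.0, 64.3, 170.3]
tool_rot: [-180.0, 0.0, 176.5]
ft_force: [0.6, 0.2, 0.6]
width: 0.1
```

Call:
drive_tool:
  commands:
    - {"linear": [0,0,-3],"delta_rot": [0,0,0],"gripper": 0}
    - {"linear": [0,0,-2],"delta_rot": [0,0,0],"gripper": 0}
    - {"linear": [0,0,-1],"delta_rot": [0,0,0],"gripper": 0}
    - {"linear": [0,0,-1],"delta_rot": [0,0,0],"gripper": 0}
    - {"linear": [0,0,0],"delta_rot": [0,0,0],"gripper": 0}

```text
time_s: 27.32
tcp_pos: [537.4, 64.1, 162.5]
tool_rot: [-180.0, -0.0, 176.5]
ft_force: [0.8, 0.4, -0.0]
width: 0.2
```

Call:
drive_tool:
  commands:
    - {"linear": [0,0,-0.7],"delta_rot": [0,0,0],"gripper": 0}
    - {"linear": [0,0,-0.7],"delta_rot": [0,0,0],"gripper": 0}
    - {"linear": [0,0,0],"delta_rot": [0,0,0],"gripper": 0}

```text
time_s: 27.7
tcp_pos: [537.4, 64.1, 161.1]
tool_rot: [-180.0, -0.0, 176.5]
ft_force: [0.0, -0.1, -0.1]
width: -0.1
```

Call:
drive_tool:
  commands:
    - {"linear": [0,0,-0.5],"delta_rot": [0,0,0],"gripper": 0}
    - {"linear": [0,0,-0.5],"delta_rot": [0,0,0],"gripper": 0}
    - {"linear": [0,0,0],"delta_rot": [0,0,0],"gripper": 0}

```text
time_s: 28.08
tcp_pos: [537.5, 64.1, 160.3]
tool_rot: [-180.0, -0.0, 176.5]
ft_force: [-0.2, -0.2, 1.0]
width: 0.0
```

Call:
drive_tool:
  commands:
    - {"linear": [0,0,-0.5],"delta_rot": [0,0,0],"gripper": 0}
    - {"linear": [0,0,-0.5],"delta_rot": [0,0,0],"gripper": 0}
    - {"linear": [0,0,0],"delta_rot": [0,0,0],"gripper": 0}

```text
time_s: 28.45
tcp_pos: [537.6, 63.9, 159.8]
tool_rot: [-179.9, -0.0, 176.5]
ft_force: [-1.6, -1.1, 5.1]
width: 0.2
```

Call:
drive_tool:
  commands:
    - {"linear": [0,0,-0.5],"delta_rot": [0,0,0],"gripper": 0}
    - {"linear": [0,0,0],"delta_rot": [0,0,0],"gripper": 0}

```text
time_s: 28.7
tcp_pos: [537.6, 63.8, 159.6]
tool_rot: [-179.9, 0.0, 176.5]
ft_force: [-2.1, -1.2, 6.6]
width: -0.1
```

Contact at about 160 mm is where the tilted lip should be. I'll keep pressing in small steps.

Call:
drive_tool:
  commands:
    - {"linear": [0,0,-0.5],"delta_rot": [0,0,0],"gripper": 0}
    - {"linear": [0,0,-0.5],"delta_rot": [0,0,0],"gripper": 0}
    - {"linear": [0,0,0],"delta_rot": [0,0,0],"gripper": 0}

```text
time_s: 29.08
tcp_pos: [537.8, 63.6, 158.8]
tool_rot: [-179.9, 0.0, 176.5]
ft_force: [-1.4, -2.1, 7.5]
width: -0.2
```

Call:
drive_tool:
  commands:
    - {"linear": [0,0,-0.5],"delta_rot": [0,0,0],"gripper": 0}
    - {"linear": [0,0,0],"delta_rot": [0,0,0],"gripper": 0}

```text
time_s: 29.32
tcp_pos: [537.9, 63.4, 158.3]
tool_rot: [-179.9, 0.0, 176.4]
ft_force: [-2.1, -2.0, 9.0]
width: 0.4
```

Call:
drive_tool:
  commands:
    - {"linear": [0,0,-0.5],"delta_rot": [0,0,0],"gripper": 0}
    - {"linear": [0,0,0],"delta_rot": [0,0,0],"gripper": 0}

```text
time_s: 29.58
tcp_pos: [537.9, 63.3, 158.1]
tool_rot: [-179.9, 0.1, 176.4]
ft_force: [-1.4, -0.9, 8.6]
width: 0.1
```

Call:
drive_tool:
  commands:
    - {"linear": [0,0,-0.5],"delta_rot": [0,0,0],"gripper": 0}
    - {"linear": [0,0,-0.5],"delta_rot": [0,0,0],"gripper": 0}
    - {"linear": [0,0,0],"delta_rot": [0,0,0],"gripper": 0}

```text
time_s: 29.95
tcp_pos: [538.1, 63.2, 157.3]
tool_rot: [-179.9, 0.1, 176.4]
ft_force: [-1.9, -2.5, 10.4]
width: 0.4
```

Call:
drive_tool:
  commands:
    - {"linear": [0,0,-0.5],"delta_rot": [0,0,0],"gripper": 0}
    - {"linear": [0,0,-0.5],"delta_rot": [0,0,0],"gripper": 0}
    - {"linear": [0,0,0],"delta_rot": [0,0,0],"gripper": 0}

```text
time_s: 30.32
tcp_pos: [538.3, 63.0, 156.3]
tool_rot: [-179.9, 0.1, 176.4]
ft_force: [-2.0, -2.8, 10.0]
width: -0.3
```

Call:
drive_tool:
  commands:
    - {"linear": [0,0,-0.5],"delta_rot": [0,0,0],"gripper": 0}
    - {"linear": [0,0,-0.5],"delta_rot": [0,0,0],"gripper": 0}
    - {"linear": [0,0,0],"delta_rot": [0,0,0],"gripper": 0}

```text
time_s: 30.7
tcp_pos: [538.5, 62.9, 155.6]
tool_rot: [-179.8, 0.1, 176.4]
ft_force: [-0.6, -2.7, 11.1]
width: -0.0
```

Call:
drive_tool:
  commands:
    - {"linear": [0,0,-0.5],"delta_rot": [0,0,0],"gripper": 0}
    - {"linear": [0,0,-0.5],"delta_rot": [0,0,0],"gripper": 0}
    - {"linear": [0,0,0],"delta_rot": [0,0,0],"gripper": 0}

```text
time_s: 31.08
tcp_pos: [538.4, 62.8, 154.6]
tool_rot: [-179.8, 0.1, 176.4]
ft_force: [-1.9, -2.6, 11.6]
width: -0.0
```

Call:
drive_tool:
  commands:
    - {"linear": [0,0,-0.5],"delta_rot": [0,0,0],"gripper": 0}
    - {"linear": [0,0,-0.5],"delta_rot": [0,0,0],"gripper": 0}
    - {"linear": [0,0,0],"delta_rot": [0,0,0],"gripper": 0}

```text
time_s: 31.45
tcp_pos: [538.6, 62.7, 153.8]
tool_rot: [-179.8, 0.1, 176.4]
ft_force: [-1.9, -2.8, 12.3]
width: 0.0
```

Call:
drive_tool:
  commands:
    - {"linear": [0,0,-0.5],"delta_rot": [0,0,0],"gripper": 0}
    - {"linear": [0,0,-0.5],"delta_rot": [0,0,0],"gripper": 0}
    - {"linear": [0,0,0],"delta_rot": [0,0,0],"gripper": 0}

```text
time_s: 31.82
tcp_pos: [538.4, 62.6, 152.6]
tool_rot: [-179.8, 0.1, 176.4]
ft_force: [-2.7, -3.1, 11.5]
width: -0.1
```

Call:
drive_tool:
  commands:
    - {"linear": [0,0,-0.5],"delta_rot": [0,0,0],"gripper": 0}
    - {"linear": [0,0,-0.5],"delta_rot": [0,0,0],"gripper": 0}
    - {"linear": [0,0,0],"delta_rot": [0,0,0],"gripper": 0}

```text
time_s: 32.2
tcp_pos: [537.8, 63.9, 150.1]
tool_rot: [-180.0, 0.0, 176.4]
ft_force: [-0.5, -0.1, 0.5]
width: 0.1
```

Call:
drive_tool:
  commands:
    - {"linear": [0,0,-0.5],"delta_rot": [0,0,0],"gripper": 0}
    - {"linear": [0,0,0],"delta_rot": [0,0,0],"gripper": 0}

```text
time_s: 32.45
tcp_pos: [537.9, 63.9, 150.0]
tool_rot: [-179.9, 0.0, 176.5]
ft_force: [-1.4, -2.3, 8.1]
width: 0.0
```

It snapped: the force fell from 12 N to 0.5 N, and there is now a hard seat at z = 150 mm, exactly home height. One gentle confirming push, then retreat.

Call:
drive_tool:
  commands:
    - {"linear": [0,0,-0.5],"delta_rot": [0,0,0],"gripper": 0}
    - {"linear": [0,0,0],"delta_rot": [0,0,0],"gripper": 0}

```text
time_s: 32.7
tcp_pos: [538.0, 63.8, 149.9]
tool_rot: [-179.9, 0.0, 176.5]
ft_force: [-2.0, -2.0, 10.2]
width: -0.1
```

Call:
drive_tool:
  commands:
    - {"linear": [0,0,5],"delta_rot": [0,0,0],"gripper": 0}
    - {"linear": [0,0,20],"delta_rot": [0,0,0],"gripper": 0}
    - {"linear": [1,20,40],"delta_rot": [0,0,0],"gripper": 0}
    - {"linear": [2,25,50],"delta_rot": [0,0,0],"gripper": 0}
    - {"linear": [2,25,50],"delta_rot": [0,0,0],"gripper": 0}
    - {"linear": [2,25,50],"delta_rot": [0,0,0],"gripper": 0}
    - {"linear": [2,25,50],"delta_rot": [0,0,0],"gripper": 0}
    - {"linear": [0,0,25],"delta_rot": [0,0,0],"gripper": 0}
    - {"linear": [0,0,0],"delta_rot": [0,0,0],"gripper": 0}
    - {"linear": [0,0,0],"delta_rot": [0,0,0],"gripper": 0}

```text
time_s: 33.95
tcp_pos: [546.1, 183.5, 436.8]
tool_rot: [-179.9, -0.2, 176.5]
ft_force: [-1.2, 0.0, -0.2]
width: 0.2
```

```bash
python3 - <<'E'
from h import *
st=ctrl.state();print(st['tcp_pos'],st['tool_rot'])
p=optics.capture('wrist')
R=optics.regions_of(p,'spare_mid');print([(r['p'],r['at'],r['mask'].sum()) for r in R])
q,f,n=fit(p,R[0]['mask'],[545,183,np.radians(266.4)],70);print(q.round(1),np.degrees(q[2]),f,n)
s=optics.capture('side');c=[]
im=s['pixels'][:,:,::-1].copy()
cv2.polylines(im,[np.round(proj(s,world(outline(),q,70))*16).astype(np.int32)],True,(0,0,255),1,cv2.LINE_AA,4)
i2=p['pixels'][:,:,::-1].copy();cv2.polylines(i2,[np.round(proj(p,world(outline(),q,70))*16).astype(np.int32)],True,(0,0,255),1,cv2.LINE_AA,4)
cv2.imwrite('pics/n.png',np.hstack([cv2.resize(im[80:230,110:260],(400,400),interpolation=cv2.INTER_CUBIC),cv2.resize(i2[40:290,130:380],(400,400),interpolation=cv2.INTER_CUBIC)]))
E
```

```text
[546.07890982 183.51118662 436.75090311] [-179.85952615   -0.21519352  176.45833905]
[(0.88, [152.9, 254.7], np.int64(13170))]
[545.5 186.5   4.6] 266.3765188147189 449.9980717237084 13450.630648195764
```

View pics/n.png

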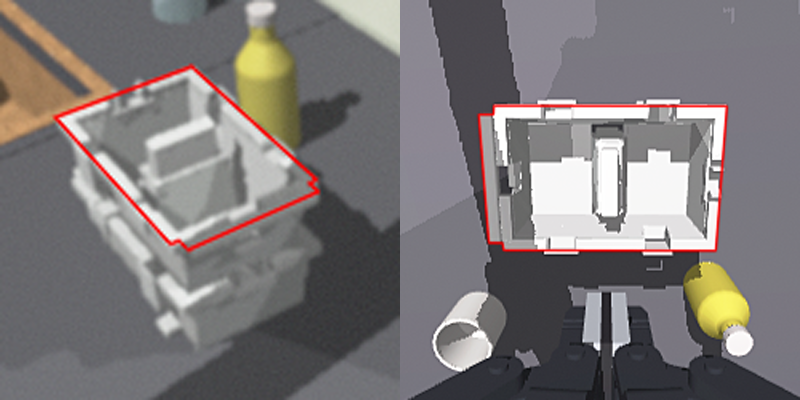

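```bash
python3 -c "
from rig import job_done;print(job_done())"
```

```text
the job is handed in; nothing more can be done
None
```

The empty tote is stacked on the loaded one, snapped in and released, and I handed the job in at about 34 s. No verdict came back.

**What I did:** I gripped the tote by its bar, lifted it, turned it half a turn and lowered it lip end up. On the first try a side foot caught on the rim, with about 13 N of contact. I lifted off, found the tote had rolled about 2° and shifted a few mm in the grip, and corrected that. On the second try the feet went into the saddles. After releasing the tote I pressed the lip with closed fingers.

**Checks that agreed:**
- **Snap:** the push peaked at about 12 N, then fell to 0.5 N as the foot snapped in.
- **Seat:** there was then a hard seat with the lip top at 150 mm, exactly home height, confirmed with a 10 N push.
- **Attitude:** the last pictures show the tote level and turned the right way, with the fingers clear and the soap bottle and mug upright. I did not measure the tilt separately.

**Checks that disagreed or are missing:**
- **Centring:** the last camera fit put the tote at (545.5, 186.5) mm, against (544.7, 183.0) for the loaded tote measured earlier. That is about 3.5 mm off in y. It could be fit error, the saddles' play or a small shift of the loaded tote. I did not resolve it, but it is inside the 5 mm limit.
- **Not measured again at the end:** the loaded tote's pose, which the upper tote hides, and the positions of the mug, soap bottle and hoop. The hoop was not in the last pictures.

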